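# Plug the spare relay into the opened appliance

## Robot

A 6-joint arm with a two-finger parallel gripper is mounted at the origin on the work surface. World frame = base frame: x ahead of the robot, y to its left, z up, the work surface at z = 0. Lengths are in m, angles in rad, forces in N, time in s.
With the tool pointing down it reaches from about 0.35 to 0.8 m from the base axis. Payload 7.3 kg.
Tool frame: the origin (TCP) lies at the centre of the arm's flange, where the gripper is bolted on; the fingertips stand 173 mm ahead of it and the grasp point (between the pads) lies 155 mm ahead of it; z points along the fingers, y is the line along which they close (so a half turn about z gives the same grasp; the last joint's range is limited). The gripper opens to 85 mm and grips with 20 to 120 N. Pads are 22 mm wide; open, the fingers measure 114 mm over their backs; the gripper's body (76 mm by 85 mm) begins 54 mm behind the grasp point. The pads swing forward as they close: fully open they stand 13 mm farther back than shut.
Start: joints at [1.196, 0.342, 1.524, -0, 1.275, -0.146], TCP at [0.119, 0.511, 0.405] pointing down, gripper open.
Joint ranges: [-2.53, 2.53], [-0.77, 2.02], [0.04, 2.7], [-1, 4.14], [0.28, 2.66], [-3.11, 3.11]. Speed limits (rad/s): [2.57, 2.57, 3.14, 3.14, 3.14, 3.14].

## Interface

Orientations are given as a rotation vector (axis times angle).
In Python, from cell import manip, camera gives the robot as it stands.
- The arm moves only by the tool send_rows, never from a script. Its argument "increments" is a list of rows, each a list of 2 entries, a list of its own where there are three numbers: the shift along the tool's x, y, z in mm, then the turn, a rotation vector about the tool's x, y, z in rad. In form: [[[tx, ty, tz], [ax, ay, az]], ...]. A call has exactly 5 rows; each row shifts and turns the commanded pose from where the row before left it, along the tool's axes as they then stand; what a row does not reach is not made up. A row lasts 1/10 s, in which the tool goes at most 50 mm and 8.59 degrees, less where a joint would pass 70% of its speed; a pose out of reach is approached as far as the arm can. A call with a gripper value outside its range is refused whole. "jaw" is the finger opening in mm, from 0 to 85.4, set as the call begins (left out, the last holds). The fingers move at their own pace and stop on an object; "squeeze" is the grip in N (left out, the last holds). Time passes only in rows, so rows that do not move let the fingers close, or fill a call up. It gives the time, the measured TCP pose, the force, the opening and the grip force at its end, in the units of the state.
- manip.state(): the state, without advancing time (a new reading comes with each control period).
- camera(name): name is "scene" or "top" or "wrist"; returns a dict with "pixels" (384x512x3 uint8, blue, green, red), "K" (3x3 intrinsics, pixels), "dist" ([k1, k2, p1, p2, k3] as OpenCV has them; the pictures are not rectified), "position" and "rotation" of the camera in the world. Camera axes: x right, y down, z forward; pixel columns grow to the right and rows downward; lengths in m; the calibration is good to about 2 mm. A picture is of the moment at which its call begins. There is no depth.
- manip.job_done(): hands the job in; it is judged then, once.
The state is a dict: "time": time; "joint_pos": joint angles; "dq": joint speeds; "joint_efforts": joint torques, N m; "position": TCP position; "tcp_rot": TCP orientation; "ft_force": force on the tool from outside, world axes, zero at the start; "wrist_torque": the same for the moment, N m; "gripper_width": opening from 0.0 (shut) to 1.0 (fully open); "gripper_force": force on a finger pad.
Only numpy, scipy, OpenCV 4.12 (cv2) and the standard library are available. Lean on these libraries where they do the work, as an engineer would, in place of code of your own. Each camera call takes 0.05 s, during which the arm holds its last target. There are 200 camera calls.

## Task

The blue appliance on the repair bench needs its new relay. Take the orange relay from the bench mat and plug it upright into the white socket on the appliance's circuit board, grey foot down, fully home and lined up with the hole, then let go; either way round fits. Leave the burnt black relay and the blue capacitor standing where they are.

Things in the scene. Friction and masses are not known exactly. Their poses are not given: they have to be found in the camera images.
- relay_center (a point): good relay: upright loose block, orange cover, white label on top, dark grey foot; 46 (its x) x 34 (y) x 76 mm tall (z, up), 90 g. Point: its centre, 38 mm above its underside. Lowest 6 mm narrower (40 x 28). The lowest 22 mm goes into the socket: grip across the 34 mm width, high up (about 50 mm above the underside keeps fingertips clear of the socket).
- socket (a point): white socket, fixed, on the green board in the blue pan. Point: centre of the hole's floor, 16 mm above the bench; z up, x along the hole's long side. Hole 54 (x) x 42 (y) mm, 22 deep; its top 10 mm is a bevel widening to 66 x 54. Outside 86 x 74 mm. Rim 38 mm above the bench, all else there under 32. The relay fits with 4 mm play a side, no snap; seated, its centre is 38 mm above this point.
- burnt_center (a point): the burnt relay, not wanted: the same shape and size as the good one, but with a black cover and a brown label, standing loose on the bench. The point is its centre, 38 mm above its underside; z up.
- capacitor_center (a point): a blue capacitor can with a silver top, 36 mm in diameter and 50 mm tall, standing loose on the bench. The point is its centre, 25 mm above its underside; z up.
Things that resemble listed ones, but are neither listed nor needed, are in the scene too. What is shaped like the part that bears relay_center but turquoise is not meant.

How it is judged:
At the end, for the whole second after the job is handed in: Orange relay in the socket, grey foot down: centre within 12 mm sideways of the socket centre and 30 to 43 mm above the hole floor, long side within 15 deg of the hole's (either way round), within 10 deg of upright. Burnt relay and capacitor within 25 mm of where they stood (horizontal distance between relay_center and socket below 0.012 m and z of relay_center in the frame of socket between 0.03 and 0.043 m and angle between the x axis of relay_center and the x axis of socket, either way round below 0.26 rad and angle between relay_center's own z axis and vertical below 0.18 rad); the robot touches nothing.
It fails at once if the burnt relay was moved more than 25 mm from its place (distance of burnt_center from where it was at the start of the episode above 0.025 m).
It fails at once if the capacitor was moved more than 25 mm from its place (distance of capacitor_center from where it was at the start of the episode above 0.025 m).
It also fails if it takes over 38 s, if anything falls off the work surface, if the arm or the gripper's body presses on something with over 40 N, if the wrist force passes 120 N, or if a joint passes its speed limit or range.

## Working session

There is one attempt and no reset: what is moved stays moved. The work goes in short steps, Python scripts to look and compute and a tool call to move; the robot and the scene stay as the last step left them, time stands still between calls to the robot, and variables do not carry over. Pictures are saved under pics/ and viewed, at most 10 in all, crops included, and the job is handed in when it is done.

Besides the shell and the picture viewer there is one more tool, called after ">>>" in YAML: its name, and indented under it one key for each argument. send_rows: Moves the arm, as the interface text tells. Its arguments: {"type":"object","properties":{"increments":{"type":"array","items":{"type":"array"}},"jaw":{"type":"number"},"squeeze":{"type":"number"}},"required":["increments"]}

```bash
mkdir -p pics; cat > h.py <<'E'
import sys; sys.path.insert(0,'.')
import numpy as np, cv2, json
from cell import manip, camera
from scipy.spatial.transform import Rotation as R
def snap(n,f):
    c=camera(n); cv2.imwrite(f'pics/{f}.png',c['pixels'])
    np.savez(f'pics/{f}.npz',**{k:np.array(v) for k,v in c.items()}); return c
def load(f): return dict(np.load(f'pics/{f}.npz'))
def ray(c,p,z):
    K=np.array(c['K'],float);d=np.array(c['dist'],float);Rm=np.array(c['rotation'],float)
    if Rm.shape!=(3,3): Rm=R.from_rotvec(Rm).as_matrix()
    u=cv2.undistortPoints(np.array([[p]],float),K,d)[0,0]
    v=Rm@[u[0],u[1],1]; o=np.array(c['position']); return o+v*(z-o[2])/v[2]
def proj(c,X):
    K=np.array(c['K'],float);d=np.array(c['dist'],float);Rm=np.array(c['rotation'],float)
    if Rm.shape!=(3,3): Rm=R.from_rotvec(Rm).as_matrix()
    rv=cv2.Rodrigues(Rm.T)[0]; t=-Rm.T@np.array(c['position'])
    return cv2.projectPoints(np.array(X,float).reshape(-1,3),rv,t,K,d)[0][:,0]
E
python3 - <<'E'
from h import *
s=manip.state();print(s)
a=snap('top','top0');b=snap('scene','sc0')
for c in(a,b):print(c['position'],c['rotation'],c['K'])
big=cv2.resize(a['pixels'],(800,600));cv2.imwrite('pics/topb.png',big)
E
```

```text
{'time': 0.0, 'joint_pos': array([ 1.19600527e+00,  3.42699323e-01,  1.52503862e+00,  3.39241874e-05,
        1.27541092e+00, -1.45981455e-01]), 'dq': array([ 0.0002709 , -0.0013727 ,  0.00037828,  0.00206085,  0.00089413,
       -0.0010213 ]), 'joint_efforts': array([-2.47929798e-03, -4.33670247e+01, -2.46009618e+01, -3.93305963e-04,
        7.89812679e-03,  6.57517603e-05]), 'position': array([0.11898961, 0.51118707, 0.40403037]), 'tcp_rot': array([-3.58595803e-01, -3.12062394e+00,  2.34862913e-03]), 'ft_force': array([ 0.03793922,  1.06152897, -0.01446142]), 'wrist_torque': array([-0.00083455, -0.01397149,  0.01227892]), 'gripper_force': 0.0, 'gripper_width': 1.002073511451137}
[ 0.50612965 -0.02108385  0.77982046] [-2.19903528  2.1555716  -0.04449228] [[387.1728659    0.         258.52363386]
 [  0.         387.1728659  194.12973663]
 [  0.           0.           1.        ]]
[1.06929292 0.32414743 0.61663131] [-1.18041842 -2.26946536  1.00890069] [[405.17960061   0.         253.96087469]
 [  0.         405.17960061 186.94859305]
 [  0.           0.           1.        ]]
```

View pics/top0.png

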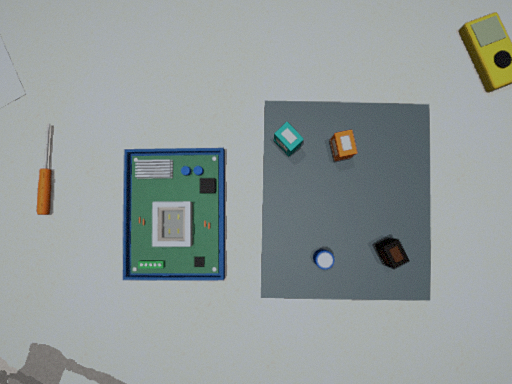

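View pics/sc0.png

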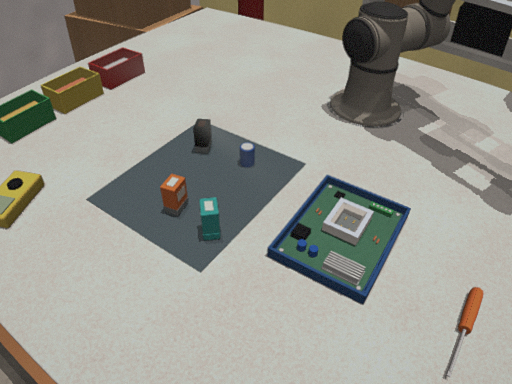

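Candidates for the wanted relay in the top view are the orange block (343,145), the turquoise block (289,138), the black burnt relay (392,252) and the orange screwdriver handle (44,190). By description I choose the orange block at (343,145), which is at (174,192) in the scene view. The socket is at (172,224) and the capacitor at (324,259). Next is a close crop to check the choice.

```bash
python3 - <<'E'
from h import *
a=load('top0')['pixels'];
f=lambda x,y,n:cv2.resize(a[y:y+n,x:x+n],(400,400),interpolation=cv2.INTER_CUBIC)
cv2.imwrite('pics/crop1.png',np.hstack([f(320,120,50),f(142,194,60)]))
E
```

```text
(no output)
```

View pics/crop1.png

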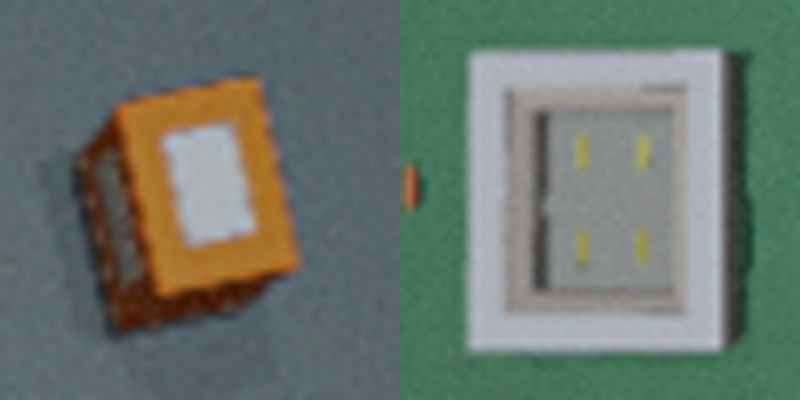

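The crop shows an orange cover with a white label, so it is the right block. The relay's top corners are at crop (118,105), (262,78), (300,268), (160,295). The socket's outer rim corners are at (470,50), (724,50), (722,350), (468,350).

```bash
cat > m.py <<'E'
from h import *
c=load('top0')
def quad(P,z):
    X=np.array([ray(c,p,z) for p in P]);ce=X.mean(0)
    l=(X[3]-X[0]+X[2]-X[1])/2; w=(X[1]-X[0]+X[2]-X[3])/2
    print(ce.round(4),'long',np.linalg.norm(l),np.degrees(np.arctan2(l[1],l[0])),'short',np.linalg.norm(w),np.degrees(np.arctan2(w[1],w[0])))
f=lambda P,s,x,y:[((u+.5)/s-.5+x,(v+.5)/s-.5+y) for u,v in P]
quad(f([(118,105),(262,78),(300,268),(160,295)],8,320,120),.076)
quad(f([(70,50),(324,50),(322,350),(68,350)],400/60,142,194),.038)
for p,z in(((392,250),.07),((324,259),.05),((289,137),.076)):print(ray(c,p,z))
s=manip.state();print(s['position'],R.from_rotvec(s['tcp_rot']).as_matrix().round(3))
E
python3 m.py
```

```text
[ 0.6488 -0.1626  0.076 ] long 0.04501919651413602 -168.0915437268763 short 0.033429351008782866 -77.97602133787555
[0.4936 0.1647 0.038 ] long 0.08667904578085894 -178.5075181074219 short 0.07449574782423848 -88.65397586406733
[ 0.45413374 -0.24978907  0.07      ]
[ 0.4337379 -0.1284811  0.05     ]
[ 0.65763994 -0.05805759  0.076     ]
[0.11902719 0.51121584 0.40408565] [[-0.974  0.227 -0.   ]
 [ 0.227  0.974 -0.001]
 [ 0.    -0.001 -1.   ]]
```

>>> send_rows:
  increments:
    - [[0,0,0],[0,0,-0.0876]]
    - [[0,0,0],[0,0,-0.0876]]
    - [[0,0,0],[0,0,-0.0876]]
    - [[0,0,0],[0,0,-0.0876]]
    - [[0,0,0],[0,0,-0.0876]]
  jaw: 64

```text
time: 0.6
position: [0.119, 0.5112, 0.4043]
tcp_rot: [0.334, -3.123, 0.001]
ft_force: [0.1, 0.2, -0.4]
gripper_width: 0.752
gripper_force: 0.0
```

>>> send_rows:
  increments:
    - [[-19,-38,5],[0,0,0]]
    - [[-19,-38,5],[0,0,0]]
    - [[-19,-38,5],[0,0,0]]
    - [[-19,-38,5],[0,0,0]]
    - [[-19,-38,5],[0,0,0]]

```text
time: 1.1
position: [0.252, 0.3437, 0.3793]
tcp_rot: [0.329, -3.124, 0.0]
ft_force: [0.2, 0.9, -0.3]
gripper_width: 0.749
gripper_force: 0.0
```

>>> send_rows:
  increments:
    - [[-19,-38,5],[0,0,0]]
    - [[-19,-38,5],[0,0,0]]
    - [[-19,-38,5],[0,0,0]]
    - [[-19,-38,5],[0,0,0]]
    - [[-19,-38,5],[0,0,0]]

```text
time: 1.6
position: [0.3845, 0.1775, 0.3544]
tcp_rot: [0.328, -3.124, -0.0]
ft_force: [1.1, 0.6, 0.4]
gripper_width: 0.749
gripper_force: 0.0
```

>>> send_rows:
  increments:
    - [[-19,-38,5],[0,0,0]]
    - [[-19,-38,5],[0,0,0]]
    - [[-19,-38,5],[0,0,0]]
    - [[-19,-38,5],[0,0,0]]
    - [[-19,-38,5],[0,0,0]]

```text
time: 2.1
position: [0.517, 0.0113, 0.3292]
tcp_rot: [0.327, -3.124, -0.001]
ft_force: [0.3, -0.3, 0.2]
gripper_width: 0.748
gripper_force: 0.0
```

```bash
cat >> h.py <<'E'
def delta(xyz,yaw_y):
    "shift (mm) and turn in current tool axes to bring TCP to xyz, tool y at world angle yaw_y (deg), pointing down"
    s=manip.state(); M=R.from_rotvec(s['tcp_rot'])
    a=np.radians(yaw_y); y=np.array([np.cos(a),np.sin(a),0]); z=np.array([0,0,-1.]); T=R.from_matrix(np.c_[np.cross(y,z),y,z])
    print('t',s['time'],'pos',s['position'].round(4),'shift',(M.inv().apply(np.array(xyz)-s['position'])*1000).round(1),'turn',(M.inv()*T).as_rotvec().round(4),'F',np.round(s['ft_force'],1),s['gripper_width'],s['gripper_force'])
E
python3 -c "
from h import *
delta([.649,-.163,.3],102)"
```

```text
t 2.1 pos [0.517  0.0113 0.3292] shift [ -93.  -197.9   29.1] turn [ 0.0004 -0.0005 -0.0006] F [ 0.3 -0.3  0.2] 0.748383361996435 0.0
```

>>> send_rows:
  increments:
    - [[-18.6,-39.5,6],[0,0,0]]
    - [[-18.6,-39.5,6],[0,0,0]]
    - [[-18.6,-39.5,6],[0,0,0]]
    - [[-18.6,-39.5,6],[0,0,0]]
    - [[-18.6,-39.5,6],[0,0,0]]

```text
time: 2.6
position: [0.6489, -0.1625, 0.2988]
tcp_rot: [0.328, -3.124, -0.001]
ft_force: [1.0, 0.5, -0.8]
gripper_width: 0.749
gripper_force: 0.0
```

```bash
python3 - <<'E'
from h import *
delta([.649,-.163,.203],102)
c=snap('wrist','w1')
im=c['pixels'].copy()
# predicted top corners
l=R.from_euler('z',12,degrees=True)
P=[np.array([.649,-.1626,.076])+l.apply([a*.023,b*.017,0]) for a,b in((1,1),(1,-1),(-1,-1),(-1,1))]
q=proj(c,P);print(q)
cv2.polylines(im,[q.round().astype(int)],True,(255,0,255),1)
cv2.imwrite('pics/w1o.png',im)
E
```

```text
t 2.6 pos [ 0.6489 -0.1625  0.2988] shift [-0.  -0.6 95.8] turn [ 0.0007 -0.0008 -0.0005] F [ 1.   0.5 -0.8] 0.7485769921746567 0.0
[[274.12362292 238.99123116]
 [231.80045605 239.04182306]
 [230.21918024 184.25823685]
 [275.58923713 184.21136158]]
```

View pics/w1o.png

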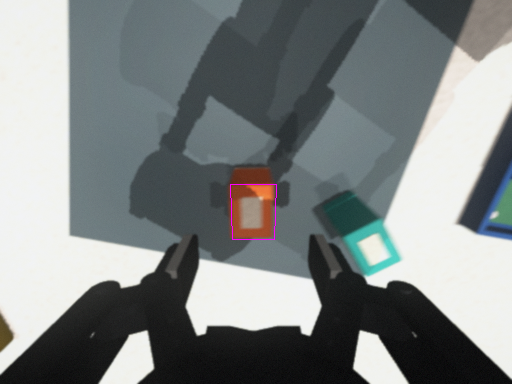

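The predicted outline fits the relay's orange top at (252,212) and the relay sits between the fingers. Turquoise, at (370,240), is clear of the fingers. Going down.

>>> send_rows:
  increments:
    - [[0,0,19],[0,0,0]]
    - [[0,0,19],[0,0,0]]
    - [[0,0,19],[0,0,0]]
    - [[0,0,19],[0,0,0]]
    - [[0,0,19],[0,0,0]]

```text
time: 3.15
position: [0.648, -0.1608, 0.2033]
tcp_rot: [0.328, -3.123, -0.001]
ft_force: [0.1, 0.5, 0.1]
gripper_width: 0.751
gripper_force: 0.0
```

>>> send_rows:
  increments:
    - [[0,0,0],[0,0,0]]
    - [[0,0,0],[0,0,0]]
    - [[0,0,0],[0,0,0]]
    - [[0,0,0],[0,0,0]]
    - [[0,0,0],[0,0,0]]
  jaw: 20
  squeeze: 40

```text
time: 3.65
position: [0.6484, -0.1609, 0.2055]
tcp_rot: [-0.328, 3.123, -0.001]
ft_force: [-0.1, -0.4, -0.7]
gripper_width: 0.393
gripper_force: 43.0
```

>>> send_rows:
  increments:
    - [[0,0,0],[0,0,0]]
    - [[0,0,0],[0,0,0]]
    - [[0,0,0],[0,0,0]]
    - [[0,0,0],[0,0,0]]
    - [[0,0,0],[0,0,0]]

```text
time: 4.15
position: [0.6483, -0.1609, 0.2048]
tcp_rot: [-0.328, 3.124, 0.0]
ft_force: [-0.8, 0.1, 1.1]
gripper_width: 0.394
gripper_force: 43.2
```

Width 0.394 × 85 is about 33.6 mm, so the relay is gripped across its 34 mm side. Lifting.

>>> send_rows:
  increments:
    - [[0,0,-10],[0,0,0]]
    - [[0,0,-25],[0,0,0]]
    - [[0,0,-30],[0,0,0]]
    - [[0,0,-30],[0,0,0]]
    - [[0,0,-15],[0,0,0]]

```text
time: 4.65
position: [0.6486, -0.161, 0.3187]
tcp_rot: [-0.328, 3.12, -0.003]
ft_force: [0.8, -0.7, -1.6]
gripper_width: 0.392
gripper_force: 43.2
```

>>> send_rows:
  increments:
    - [[0,0,0],[0,0,0.037]]
    - [[0,0,0],[0,0,0.037]]
    - [[0,0,0],[0,0,0.037]]
    - [[0,0,0],[0,0,0.037]]
    - [[0,0,0],[0,0,0.036]]

```text
time: 5.15
position: [0.6481, -0.1609, 0.3154]
tcp_rot: [-0.037, 3.141, -0.0]
ft_force: [-0.2, -0.2, -1.0]
gripper_width: 0.39
gripper_force: 43.2
```

```bash
python3 - <<'E'
from h import *
delta([.4936,.1647,.314],91.45)
c=snap('wrist','w2')
E
```

```text
t 5.15 pos [ 0.6481 -0.1609  0.3154] shift [146.8 329.2   1.3] turn [-0.0001  0.0005 -0.0016] F [-0.2 -0.2 -1. ] 0.3904811128194525 43.21059286594391
```

View pics/w2.png

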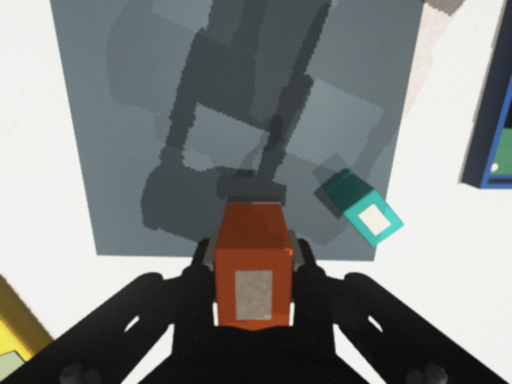

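The relay is held upright and square to the fingers. Its label centre is near (253.5,294.5); I'll use it to get the grip offset along tool x.

```bash
python3 - <<'E'
from h import *
c=load('w2');s=manip.state();M=R.from_rotvec(s['tcp_rot'])
for p in((253.5,294.5),(253.5,270),(253.5,319)):
  print((M.inv().apply(ray(c,p,.187)-s['position'])*1000).round(1))
im=c['pixels'];g=im[240:335,253].astype(int)
print([(i+240,*v) for i,v in enumerate(g)][::3])
E
```

```text
[ 1.300e+00 -1.000e-01  1.284e+02]
[ 13.8  -0.2 128.4]
[-1.210e+01 -1.000e-01  1.284e+02]
[(240, np.int64(20), np.int64(42), np.int64(95)), (243, np.int64(20), np.int64(40), np.int64(93)), (246, np.int64(19), np.int64(40), np.int64(95)), (249, np.int64(27), np.int64(53), np.int64(121)), (252, np.int64(27), np.int64(57), np.int64(131)), (255, np.int64(29), np.int64(59), np.int64(132)), (258, np.int64(29), np.int64(58), np.int64(132)), (261, np.int64(28), np.int64(56), np.int64(130)), (264, np.int64(29), np.int64(59), np.int64(131)), (267, np.int64(30), np.int64(60), np.int64(134)), (270, np.int64(66), np.int64(85), np.int64(123)), (273, np.int64(109), np.int64(124), np.int64(137)), (276, np.int64(107), np.int64(121), np.int64(135)), (279, np.int64(108), np.int64(119), np.int64(133)), (282, np.int64(107), np.int64(121), np.int64(133)), (285, np.int64(108), np.int64(119), np.int64(133)), (288, np.int64(111), np.int64(124), np.int64(137)), (291, np.int64(112), np.int64(125), np.int64(140)), (294, np.int64(115), np.int64(128), np.int64(142)), (297, np.int64(110), np.int64(122), np.int64(137)), (300, np.int64(112), np.int64(126), np.int64(140)), (303, np.int64(118), np.int64(133), np.int64(146)), (306, np.int64(110), np.int64(124), np.int64(137)), (309, np.int64(113), np.int64(125), np.int64(138)), (312, np.int64(109), np.int64(121), np.int64(136)), (315, np.int64(112), np.int64(125), np.int64(139)), (318, np.int64(106), np.int64(121), np.int64(143)), (321, np.int64(35), np.int64(69), np.int64(156)), (324, np.int64(32), np.int64(69), np.int64(157)), (327, np.int64(32), np.int64(69), np.int64(157)), (330, np.int64(22), np.int64(39), np.int64(85)), (333, np.int64(15), np.int64(16), np.int64(17))]
```

>>> send_rows:
  increments:
    - [[15,33,0],[0,0,0]]
    - [[15,33,0],[0,0,0]]
    - [[15,33,0],[0,0,0]]
    - [[15,33,0],[0,0,0]]
    - [[15,33,0],[0,0,0]]

```text
time: 5.7
position: [0.5683, 0.0033, 0.3154]
tcp_rot: [-0.04, 3.14, 0.0]
ft_force: [0.7, 0.4, -1.6]
gripper_width: 0.395
gripper_force: 43.2
```

>>> send_rows:
  increments:
    - [[15,33,0],[0,0,0]]
    - [[15,33,0],[0,0,0]]
    - [[15,33,0],[0,0,0]]
    - [[15,33,0],[0,0,0]]
    - [[12,32,0],[0,0,0]]

```text
time: 6.2
position: [0.492, 0.1655, 0.3154]
tcp_rot: [-0.041, 3.141, 0.0]
ft_force: [-0.1, 0.1, 0.6]
gripper_width: 0.391
gripper_force: 43.2
```

```bash
python3 - <<'E'
from h import *
delta([.4936,.1647,.260],91.45)
c=snap('wrist','w3');d=snap('scene','s3')
a=c['pixels'];b=d['pixels'][130:310,240:450]
cv2.imwrite('pics/c3.png',np.hstack([cv2.resize(a,(400,300)),cv2.resize(b,(350,300),interpolation=cv2.INTER_CUBIC)]))
for yy in(0,): pass
T=np.array([.4936,.1647,.038]);l=R.from_euler('z',1.45,degrees=True)
print(proj(c,[T+l.apply([x,y,0]) for x,y in((.043,.037),(.043,-.037),(-.043,-.037),(-.043,.037))]).round(1))
E
```

```text
t 6.2 pos [0.492  0.1655 0.3154] shift [-1.6 -0.9 55.4] turn [0.0002 0.0007 0.0007] F [-0.1  0.1  0.6] 0.3913834182700779 43.2124400138855
[[288.6 231.4]
 [216.3 231.4]
 [212.2 147.3]
 [292.5 147.4]]
```

View pics/c3.png

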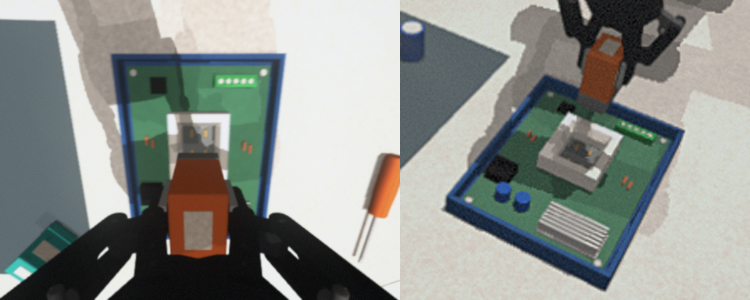

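The socket rim in the wrist view spans about x 214–294, with its far edge near y 146 (full-resolution pixels), within about 2 px of prediction. I'll refine it numerically.

```bash
python3 - <<'E'
from h import *
c=load('w3');im=c['pixels'].astype(int)
print('row',[(x,im[150:156,x,2].mean().round()) for x in list(range(208,220))+list(range(288,300))])
print('col',[(y,im[y,230:275,2].mean().round()) for y in range(140,154)])
for p in((214,152),(294,152),(253,146.5)):print(ray(c,p,.038).round(4))
E
```

```text
row [(208, np.float64(80.0)), (209, np.float64(80.0)), (210, np.float64(80.0)), (211, np.float64(86.0)), (212, np.float64(104.0)), (213, np.float64(144.0)), (214, np.float64(185.0)), (215, np.float64(216.0)), (216, np.float64(231.0)), (217, np.float64(236.0)), (218, np.float64(237.0)), (219, np.float64(237.0)), (288, np.float64(237.0)), (289, np.float64(238.0)), (290, np.float64(237.0)), (291, np.float64(234.0)), (292, np.float64(226.0)), (293, np.float64(203.0)), (294, np.float64(168.0)), (295, np.float64(129.0)), (296, np.float64(102.0)), (297, np.float64(94.0)), (298, np.float64(94.0)), (299, np.float64(94.0))]
col [(140, np.float64(72.0)), (141, np.float64(72.0)), (142, np.float64(82.0)), (143, np.float64(101.0)), (144, np.float64(118.0)), (145, np.float64(146.0)), (146, np.float64(183.0)), (147, np.float64(203.0)), (148, np.float64(207.0)), (149, np.float64(207.0)), (150, np.float64(207.0)), (151, np.float64(206.0)), (152, np.float64(206.0)), (153, np.float64(206.0))]
[0.4558 0.1282 0.038 ]
[0.4539 0.2023 0.038 ]
[0.4498 0.1642 0.038 ]
```

>>> send_rows:
  increments:
    - [[-1,0,10],[0,0,0]]
    - [[0,0,15],[0,0,0]]
    - [[0,0,15],[0,0,0]]
    - [[0,0,12],[0,0,0]]
    - [[0,0,8],[0,0,0]]

```text
time: 6.8
position: [0.4942, 0.1634, 0.2534]
tcp_rot: [0.038, -3.14, 0.0]
ft_force: [-0.5, -0.2, -0.7]
gripper_width: 0.4
gripper_force: 43.2
```

>>> send_rows:
  increments:
    - [[0,0,5],[0,0,0]]
    - [[0,0,4],[0,0,0]]
    - [[0,0,3],[0,0,0]]
    - [[0,0,3],[0,0,0]]
    - [[0,0,3],[0,0,0]]

```text
time: 7.3
position: [0.4941, 0.1644, 0.2368]
tcp_rot: [-0.04, 3.141, 0.0]
ft_force: [-0.1, -0.4, -1.5]
gripper_width: 0.393
gripper_force: 43.2
```

>>> send_rows:
  increments:
    - [[0,0,3],[0,0,0]]
    - [[0,0,3],[0,0,0]]
    - [[0,0,3],[0,0,0]]
    - [[0,0,2],[0,0,0]]
    - [[0,0,0],[0,0,0]]

```text
time: 7.8
position: [0.4939, 0.1643, 0.2254]
tcp_rot: [0.04, -3.141, 0.0]
ft_force: [0.8, -0.1, -0.9]
gripper_width: 0.392
gripper_force: 43.2
```

No contact force, and the foot is about 17 mm into the hole. I'll go on to the floor.

>>> send_rows:
  increments:
    - [[0,0,1.5],[0,0,0]]
    - [[0,0,1],[0,0,0]]
    - [[0,0,0.7],[0,0,0]]
    - [[0,0,0],[0,0,0]]
    - [[0,0,0],[0,0,0]]

```text
time: 8.3
position: [0.494, 0.1643, 0.2225]
tcp_rot: [-0.04, 3.141, 0.0]
ft_force: [0.4, 0.3, -1.5]
gripper_width: 0.392
gripper_force: 43.2
```

>>> send_rows:
  increments:
    - [[0,0,0.7],[0,0,0]]
    - [[0,0,0.5],[0,0,0]]
    - [[0,0,0.3],[0,0,0]]
    - [[0,0,0],[0,0,0]]
    - [[0,0,0],[0,0,0]]

```text
time: 8.8
position: [0.494, 0.1643, 0.221]
tcp_rot: [-0.04, 3.141, 0.0]
ft_force: [0.0, -0.6, -1.5]
gripper_width: 0.392
gripper_force: 43.2
```

Now within about 1 mm of the floor. Open the gripper, then retreat.

>>> send_rows:
  increments:
    - [[0,0,0.5],[0,0,0]]
    - [[0,0,0],[0,0,0]]
    - [[0,0,0],[0,0,0]]
    - [[0,0,0],[0,0,0]]
    - [[0,0,0],[0,0,0]]
  jaw: 60

```text
time: 9.3
position: [0.494, 0.1643, 0.2206]
tcp_rot: [-0.039, 3.141, 0.0]
ft_force: [0.2, -0.0, -0.5]
gripper_width: 0.704
gripper_force: 0.0
```

>>> send_rows:
  increments:
    - [[0,0,0],[0,0,0]]
    - [[0,0,-10],[0,0,0]]
    - [[0,0,-20],[0,0,0]]
    - [[0,0,-30],[0,0,0]]
    - [[0,0,-30],[0,0,0]]

```text
time: 9.8
position: [0.4938, 0.1643, 0.312]
tcp_rot: [0.04, -3.141, -0.0]
ft_force: [0.1, 0.3, 0.1]
gripper_width: 0.703
gripper_force: 0.0
```

>>> send_rows:
  increments:
    - [[0,0,-20],[0,0,0]]
    - [[30,0,-20],[0,0,0]]
    - [[30,0,0],[0,0,0]]
    - [[20,0,0],[0,0,0]]
    - [[0,0,0],[0,0,0]]

```text
time: 10.3
position: [0.4119, 0.1623, 0.3514]
tcp_rot: [0.041, -3.141, -0.0]
ft_force: [0.6, 0.0, 0.7]
gripper_width: 0.704
gripper_force: 0.0
```

```bash
python3 - <<'E'
from h import *
c=snap('wrist','w4');d=snap('scene','s4')
b=d['pixels'][130:310,240:450]
cv2.imwrite('pics/c4.png',np.hstack([cv2.resize(c['pixels'],(400,300)),cv2.resize(b,(350,300),interpolation=cv2.INTER_CUBIC)]))
l=R.from_euler('z',1.45,degrees=True);T=np.array([.494,.1643,.092])
P=[T+l.apply([x,y,0]) for x,y in((.023,.017),(.023,-.017),(-.023,-.017),(-.023,.017))]
print(proj(c,P).round(1)*400/512,((proj(d,P)-[240,130])*350/210).round(1))
E
```

```text
[[210.703125 228.671875]
 [184.921875 228.671875]
 [184.21875  198.125   ]
 [211.484375 198.125   ]] [[194.1 128.2]
 [166.6 116.6]
 [182.5  94.3]
 [209.2 105.2]]
```

View pics/c4.png

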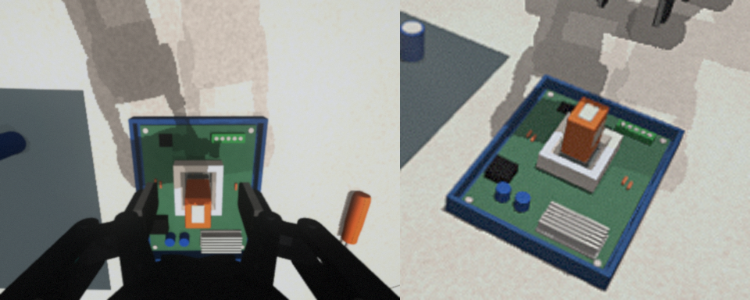

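The relay stands upright in the socket. Its top face is at (185–211, 199–228) in the wrist view, which matches the fully seated prediction. The gripper is clear, so I'm handing in.

```bash
python3 -c "
from h import *
print(manip.job_done())"
```

```text
the job is handed in; nothing more can be done
None
```

The orange relay is plugged upright and fully home in the white socket and released, the burnt relay and capacitor were never approached, and the job is handed in at about 10.4 s (no verdict was returned).

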